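Turn the breakfast things to their marks

ROBOT

A 6-joint arm with a two-finger parallel gripper is mounted at the origin on the work surface. World frame = base frame: x ahead of the robot, y to its left, z up, the work surface at z = 0. Lengths are in m, angles in rad, forces in N, time in s.
With the tool pointing down it reaches from about 0.425 to 0.95 m from the base axis. Payload 3.5 kg.
Tool frame: the origin (TCP) lies at the very end of the fingers, on their centre line; the grasp point (between the pads) lies 19 mm behind it; z points along the fingers, y is the line along which they close (so a half turn about z gives the same grasp; the last joint's range is limited). The gripper opens to 85 mm and grips with 20 to 120 N. Pads are 22 mm wide; open, the fingers measure 114 mm over their backs; the gripper's body (76 mm by 85 mm) begins 54 mm behind the grasp point. The pads swing forward as they close: fully open they stand 13 mm farther back than shut.
Start: joints at [-1.269, 0.286, 1.577, -0, 1.279, -0.15], TCP at [0.295, -0.607, 0.231] pointing down, gripper open.
Joint ranges: [-2.77, 2.77], [-0.9, 2.22], [0.21, 2.48], [-1.53, 4.67], [0.24, 2.81], [-2.84, 2.84]. Speed limits (rad/s): [2.79, 2.79, 3.14, 3.14, 3.14, 3.14].

INTERFACE

Orientations are given as a unit quaternion [x, y, z, w].
In Python, from plant import ctrl, eyes, get_state gives the robot as it stands (ctrl), with the cameras (eyes) and the readings as plain functions.
- The arm moves only by the tool inch_along, called after "Request:" in YAML: its name, and indented under it one key for each argument. Schema: {"type":"object","properties":{"segments":{"type":"string"},"squeeze":{"type":"number"},"only":{"type":"string"},"quiet":{"type":"boolean"},"lines":{"type":"string"}},"required":["segments"],"additionalProperties":false}. segments is a string of 1 to 10 rows, parted by a bar, with the numbers parted by spaces; each row has 7 numbers: dx, dy, dz in m, then a rotation vector rx, ry, rz in rad, then the opening from 0.0 (shut) to 1.0 (fully open); each row is the pose to reach, as a shift and turn from the pose commanded when the call began, along the tool's axes at that moment; what a row does not reach only later rows make up. A row lasts 1/8 s, in which the tool goes at most 0.0625 m and 0.188 rad, less where a joint would pass 70% of its speed; a pose out of reach is approached as far as the arm can. The fingers move at their own pace and stop on an object; squeeze is the grip in N (left out, the last holds). Time passes only in rows, so rows that do not move let the fingers close. The tool returns the time, the measured TCP pose, the force, the opening and the grip force at its end. only (a regular expression) keeps the lines of the reply that match it, lines (a string "A,B") keeps lines A to B, and quiet returns only ok. Input that does not fit is refused with a message, and nothing moves.
- get_state(): the state, without advancing time (a new reading comes with each control period).
- eyes.read_camera(name): name is "scene" or "side" or "wrist"; returns a dict with "pixels" (420x560x3 uint8, red, green, blue), "camera_matrix" (3x3 intrinsics, pixels), "xyz" and "orientation" of the camera in the world. Camera axes: x right, y down, z forward; pixel columns grow to the right and rows downward; lengths in m; the calibration is good to about 2 mm. A picture is of the moment at which its call begins. There is no depth.
- ctrl.sign_off(): hands the job in; it is judged then, once.
The state is a dict: "time": time; "qpos": joint angles; "dq": joint speeds; "joint_efforts": joint torques, N m; "eef_pos": TCP position; "tcp_rot": TCP orientation; "contact_force": force on the tool from outside, world axes, zero at the start; "wrist_torque": the same for the moment, N m; "opening": opening from 0.0 (shut) to 1.0 (fully open); "finger_force": force on a finger pad.
Only numpy, scipy, OpenCV 4.12 (cv2) and the standard library are available. Lean on these libraries where they do the work, as an engineer would, in place of code of your own. Each camera call takes 0.05 s, during which the arm holds its last target. There are 200 camera calls.

TASK

Set out the breakfast corner: stand the milk pan on the red disc, the cereal container on the blue disc and the yellow cup on the yellow disc, each centred and upright, and turned so that its handle (pan, cup) or its pouring spout (cereal) points the way the disc's black arrow points. Set them down on the counter rather than dropping them, do not tip them over, and do not push or knock any of the other things on the counter.

Things in the scene. Friction and masses are not known exactly. Their poses are not given: they have to be found in the camera images.
- pan: small stainless milk pan with a closed, fixed lid: round body 90 mm across (lid 94 mm), lid top 86 mm up, one straight red handle in the +x direction, its end 130 mm from the pan's axis, 20 mm wide, 55 to 69 mm up. On top of the lid, on the axis, a red bar to grip: 50 mm long along x, 16 mm wide along y, 86 to 116 mm up. About 0.45 kg. Origin: centre of the underside, z up
- pan_front (a point): middle of the milk pan's red handle, 80 mm out along the pan's +x and 62 mm up
- cereal: clear plastic cereal container with a clipped-on blue lid (fixed): body 100 mm along x, 56 mm along y, 150 mm high; the lid 104 x 58 mm with flat sides, 148 to 170 mm up, is the place to grip (across y). A white pouring spout stands out at the +x end of the lid, to 70 mm from the axis, 36 mm wide. About 0.35 kg. Origin: centre of the underside, z up
- cereal_front (a point): tip of the cereal container's white spout, 70 mm out along the container's +x and 159 mm up
- cup: yellow cup, round, 62 mm across, 90 mm high, open on top, walls 4 mm; loop handle in the +x direction, 10 mm thick, out to 61 mm from the axis, 17 to 77 mm up. About 0.25 kg. Origin: centre of the underside, z up
- cup_front (a point): outermost point of the yellow cup's handle, 61 mm out along the cup's +x and 48 mm up
- mat_red: flat printed red disc, 110 mm across, flush with the counter (no height, things slide over it), the place of the milk pan with the red handle. Origin: its centre. A black arrow on its rim, from 45 to 100 mm out, points along its +x axis; it faces roughly towards the robot
- mat_blue: flat printed blue disc, 110 mm across, flush with the counter (no height, things slide over it), the place of the cereal container with the blue lid. Origin: its centre. A black arrow on its rim, from 45 to 100 mm out, points along its +x axis; the arrow can face any way
- mat_yellow: flat printed yellow disc, 110 mm across, flush with the counter (no height, things slide over it), the place of the yellow cup; when the work starts one of the three things is standing on this disc, off centre. Origin: its centre. A black arrow on its rim, from 45 to 100 mm out, points along its +x axis; the arrow can face any way
- oil: bystander: amber oil bottle, 66 mm across, 250 mm high, loose. Origin: centre of the underside
- soap: bystander: green soap bottle, 66 mm across, 240 mm high, loose. Origin: centre of the underside
- salt: bystander: salt can, 56 mm across, 70 mm high, loose. Origin: centre of the underside
- tumbler: bystander: green glass tumbler, 70 mm across, 100 mm high, loose. Origin: centre of the underside
- beans: bystander: bean jar, 80 mm across, 120 mm high, loose. Origin: centre of the underside
- mortar: bystander: wooden mortar, 100 mm across, 100 mm high, loose. Origin: centre of the underside. (A fixed egg tray, 70 mm high, stands beyond it to the left, and fixed furniture along the sides, all over 0.8 m from the base or outside 0.5 m to the side)

How it is judged:
By the outcome, as a careful person would: the job done as asked, in the order asked, and still so for the second after the job is handed in, with the robot touching nothing.
It also fails if it takes over 72 s, if anything falls off the work surface, if the arm or the gripper's body presses on something with over 40 N, if the wrist force passes 120 N, or if a joint passes its speed limit or range.

## Working session

There is one attempt and no reset: what is moved stays moved. The work goes in short steps, Python scripts to look and compute and a tool call to move; the robot and the scene stay as the last step left them, time stands still between calls to the robot, and variables do not carry over. Pictures are saved under pics/ and viewed, at most 10 in all, crops included, and the job is handed in when it is done.

```bash
ls; mkdir -p pics; python3 - <<'E'
from plant import ctrl, eyes, get_state
import cv2
for n in ("scene","side"):
    c=eyes.read_camera(n); cv2.imwrite(f"pics/{n}0.png",c["pixels"][:,:,::-1]); print(n,c["camera_matrix"],c["xyz"],c["orientation"])
print(get_state())
E
```

```text
pics
plant.py
scene [[427.06937009   0.         276.68479477]
 [  0.         427.06937009 201.17620404]
 [  0.           0.           1.        ]] [ 1.286364   -0.10505552  1.14592387] [ 0.72695319  0.61938944 -0.18687375 -0.23016077]
side [[470.82994991   0.         273.8601831 ]
 [  0.         470.82994991 210.28328067]
 [  0.           0.           1.        ]] [0.01998327 0.83305975 0.66851634] [-0.26008438  0.82186202 -0.48279527  0.15429733]
{'time': 0.1, 'qpos': array([-1.26899954e+00,  2.87127222e-01,  1.57810124e+00,  8.92474162e-06,
        1.27859051e+00, -1.50021150e-01]), 'dq': array([-0.00034964, -0.0030137 , -0.00383019,  0.00120068, -0.00124245,
       -0.00074621]), 'joint_efforts': array([ 1.46430457e-04, -4.07298374e+01, -2.93700367e+01, -1.74628562e-04,
        3.41583946e-03,  5.78873610e-06]), 'eef_pos': array([ 0.29453515, -0.60665948,  0.23001382]), 'tcp_rot': array([ 9.74590592e-01,  2.23990933e-01, -8.01344558e-05, -1.11027632e-03]), 'contact_force': array([-0.3577501 , -0.55519666,  0.54436314]), 'wrist_torque': array([-0.02836515,  0.01797687,  0.04845809]), 'finger_force': 0.0, 'opening': 0.9969738944991974}
```

View pics/scene0.png

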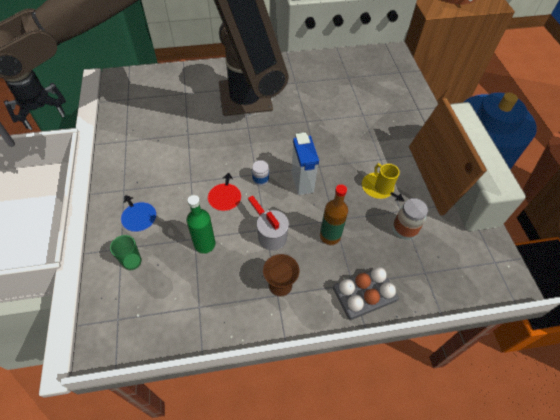

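View pics/side0.png

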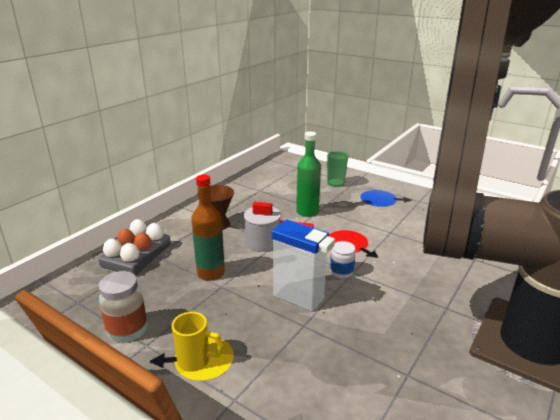

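```bash
cat > h.py <<'E'
import numpy as np, cv2
from scipy.spatial.transform import Rotation as R
from plant import ctrl, eyes, get_state
def cam(n):
    c=eyes.read_camera(n); c["R"]=R.from_quat(c["orientation"]).as_matrix(); return c
def ray(c,u,v,z):
    d=c["R"]@np.linalg.inv(c["camera_matrix"])@[u,v,1]; p=np.array(c["xyz"]); return p+d*(z-p[2])/d[2]
def proj(c,P):
    q=(np.atleast_2d(P)-c["xyz"])@c["R"]; q=q@np.array(c["camera_matrix"]).T; return q[:,:2]/q[:,2:]
def rect(c,x,y,z,half=.1,s=1000):
    # top view: image up=+x, left=+y
    n=int(2*half*s); g=(np.arange(n)+.5)/s-half
    X,Y=np.meshgrid(g,g); P=np.stack([x-Y.ravel(),y-X.ravel(),np.full(n*n,z)],1)
    uv=proj(c,P).astype(np.float32).reshape(n,n,2)
    return cv2.remap(c["pixels"],uv[...,0],uv[...,1],cv2.INTER_LINEAR)
E
python3 - <<'E'
from h import *
s=cam("scene"); d=cam("side")
for n,u,v,z in [("red",224,197,0),("blue",139,217,0),("yel",378,186,0),("cer",307,155,.17),("pan",265,214,.116),("cup",388,172,.09),("salt",261,165,.07),("soap",194,201,.24),("soapbase",204,243,.0),("oil",341,190,.25),("tum",124,243,.1),("beans",413,210,.12),("mortar",281,268,.1),("egg",366,290,.05)]:
    print(n,ray(s,u,v,z).round(3))
P=[(ray(s,224,197,0)),ray(s,139,217,0),ray(s,378,186,0),ray(s,307,155,.17),ray(s,265,214,.116),ray(s,388,172,.09)]
rows=[np.hstack([rect(c,*p) for p in P]) for c in (s,d)]
a=np.vstack([np.hstack([rows[0][:,:800]]),np.hstack([rows[0][:,800:],rows[1][:,:400]]),rows[1][:,400:]])
cv2.imwrite("pics/rect.png",a[:,:,::-1])
E
```

```text
red [ 0.469 -0.129  0.   ]
blue [ 0.505 -0.401  0.   ]
yel [0.504 0.384 0.   ]
cer [0.475 0.134 0.17 ]
pan [ 0.629 -0.017  0.116]
cup [0.517 0.393 0.09 ]
salt [0.411 0.002 0.07 ]
soap [ 0.641 -0.201  0.24 ]
soapbase [ 0.631 -0.205  0.   ]
oil [0.672 0.178 0.25 ]
tum [ 0.653 -0.415  0.1  ]
beans [0.684 0.407 0.12 ]
mortar [0.796 0.002 0.1  ]
egg [0.874 0.225 0.05 ]
```

View pics/rect.png

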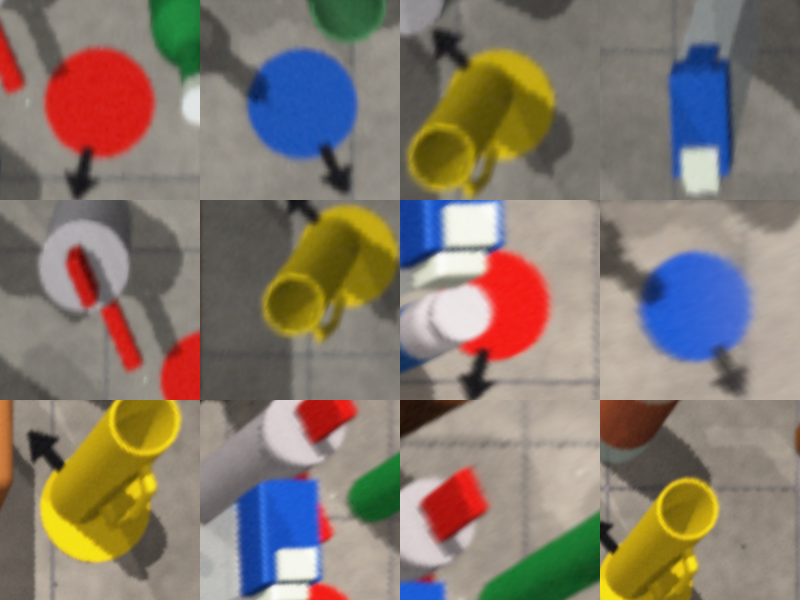

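```bash
cat > fit.py <<'E'
from h import *
from scipy.optimize import least_squares
def hsv(a): return cv2.cvtColor(a,cv2.COLOR_RGB2HSV).astype(int)
def mat(c,x,y,col):
    s=2000;half=.12;a=rect(c,x,y,0,half,s);h=hsv(a)
    m={"red":((h[...,0]<6)|(h[...,0]>174)),"blue":(abs(h[...,0]-108)<12),"yellow":(abs(h[...,0]-27)<7)}[col]&(h[...,1]>150)&(h[...,2]>60)
    m=cv2.morphologyEx(m.astype(np.uint8),cv2.MORPH_OPEN,np.ones((5,5)))
    return a,h,m
E
python3 - <<'E'
from fit import *
S=cam("scene");D=cam("side")
for n,x,y in [("red",.466,-.129),("blue",.503,-.402),("yellow",.504,.384)]:
  for k,c in (("scene",S),("side",D)):
    cx,cy=x,y
    for it in range(3):
        a,h,m=mat(c,cx,cy,n)
        cs=max(cv2.findContours(m,0,cv2.CHAIN_APPROX_NONE)[0],key=cv2.contourArea)[:,0].astype(float)
        P=np.c_[cx-((cs[:,1]+.5)/2000-.12),cy-((cs[:,0]+.5)/2000-.12)]
        r=least_squares(lambda p:np.hypot(*(P-p).T)-.055,[cx,cy],loss="soft_l1",f_scale=.001)
        cx,cy=r.x
    res=np.hypot(*(P-r.x).T)-.055
    a=rect(c,cx,cy,0,.12,2000).astype(int);g=a.max(2);g0=(np.arange(480)+.5)/2000-.12
    Y,X=np.meshgrid(-g0,-g0) # Y: world dy by col, X: world dx by row
    rr=np.hypot(X,Y);mk=(g<45)&(rr>.062)&(rr<.105)
    nl,lab,st,ce=cv2.connectedComponentsWithStats(mk.astype(np.uint8))
    out=[(st[i,4],np.rad2deg(np.arctan2(Y[lab==i].mean(),X[lab==i].mean())).round(1),rr[lab==i].min().round(3),rr[lab==i].max().round(3)) for i in range(1,nl) if st[i,4]>250]
    print(n,k,r.x.round(4),(abs(res)<.0015).mean().round(2),out)
E
```

```text
red scene [ 0.4666 -0.1288] 0.89 [(np.int32(1418), np.float64(166.5), np.float64(0.062), np.float64(0.094))]
red side [ 0.4643 -0.1236] 0.55 [(np.int32(1410), np.float64(166.7), np.float64(0.062), np.float64(0.095))]
blue scene [ 0.5016 -0.4036] 0.08 [(np.int32(1327), np.float64(-153.9), np.float64(0.062), np.float64(0.096))]
blue side [ 0.4982 -0.3931] 0.09 []
yellow scene [0.4891 0.3932] 0.08 [(np.int32(1784), np.float64(32.5), np.float64(0.062), np.float64(0.099))]
yellow side [0.5127 0.381 ] 0.07 [(np.int32(1882), np.float64(53.7), np.float64(0.062), np.float64(0.092))]
```

```bash
python3 - <<'E'
from fit import *
S=cam("scene");D=cam("side")
for n,x,y in [("red",.466,-.129),("blue",.503,-.402),("yellow",.503,.38)]:
  for k,c in (("scene",S),("side",D)):
    a,h,m=mat(c,x,y,n)
    cs=max(cv2.findContours(m,0,cv2.CHAIN_APPROX_NONE)[0],key=cv2.contourArea)[:,0].astype(float)
    P=np.c_[x-((cs[:,1]+.5)/2000-.12),y-((cs[:,0]+.5)/2000-.12)]
    # vote for the circle with most inliers (r free 53-56 mm)
    best=(0,)
    for dx in np.arange(-.012,.0121,.001):
      for dy in np.arange(-.012,.0121,.001):
        d=np.hypot(P[:,0]-x-dx,P[:,1]-y-dy)
        for r in (.053,.054,.055,.056):
          q=(abs(d-r)<.0012).mean()
          if q>best[0]: best=(q,x+dx,y+dy,r)
    d=np.hypot(P[:,0]-best[1],P[:,1]-best[2]);I=P[abs(d-best[3])<.002]
    f=least_squares(lambda p:np.hypot(I[:,0]-p[0],I[:,1]-p[1])-p[2],best[1:]).x
    a=rect(c,f[0],f[1],0,.12,2000).astype(int);g=a.max(2);g0=(np.arange(480)+.5)/2000-.12
    Y,X=np.meshgrid(-g0,-g0);rr=np.hypot(X,Y);out=[]
    for t in (45,60):
      nl,lab,st,ce=cv2.connectedComponentsWithStats(((g<t)&(rr>.06)&(rr<.105)).astype(np.uint8))
      out+=[(int(st[i,4]),float(np.rad2deg(np.arctan2(Y[lab==i].mean(),X[lab==i].mean())).round(1)),float(rr[lab==i].max().round(3))) for i in range(1,nl) if 700<st[i,4]<4000]
    print(n,k,round(best[0],2),f.round(4),out)
z=lambda a:cv2.resize(a,(400,300),interpolation=cv2.INTER_CUBIC)
def crop(c,x,y,w=100): return z(c["pixels"][y:y+w*3//4,x:x+w])
o=np.vstack([np.hstack([crop(S,230,180),crop(S,265,125)]),np.hstack([crop(S,345,145),crop(D,235,190,120)])])
cv2.imwrite("pics/zoom.png",o[:,:,::-1])
E
```

```text
red scene 0.97 [ 0.4666 -0.1288  0.0539] [(1442, 166.4, 0.095), (1931, 166.4, 0.097)]
red side 0.58 [ 0.464  -0.1239  0.0541] [(1444, 166.5, 0.095), (1887, 166.4, 0.096)]
blue scene 0.96 [ 0.5012 -0.4037  0.0529] [(1372, -153.9, 0.096), (1919, -153.7, 0.097)]
blue side 0.53 [ 0.4987 -0.3972  0.0523] []
yellow scene 0.55 [0.4986 0.3839 0.0539] [(1785, 41.8, 0.097), (2437, 41.8, 0.098)]
yellow side 0.48 [0.4963 0.3886 0.0547] [(2138, 41.1, 0.098), (2471, 41.1, 0.099)]
```

View pics/zoom.png

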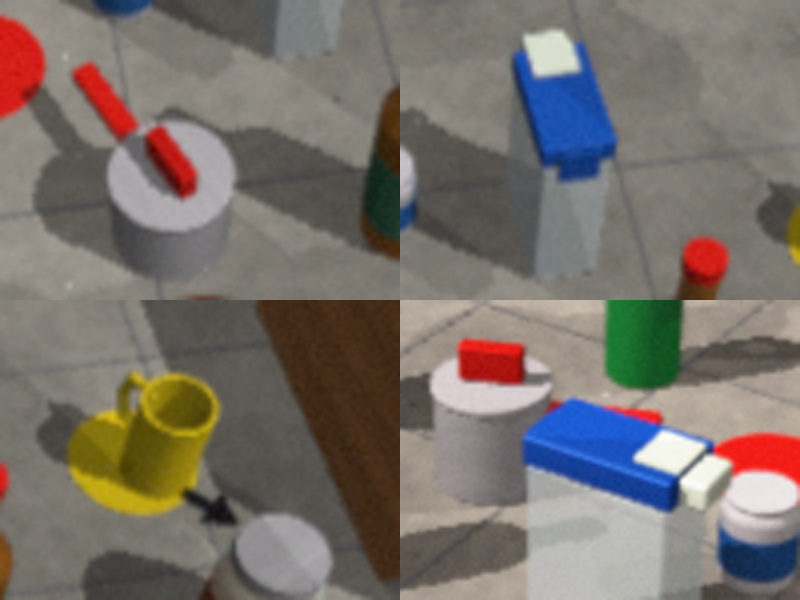

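```bash
cat >> h.py <<'E'
def psi():
    q=R.from_quat(get_state()["tcp_rot"]).as_matrix(); return np.arctan2(q[1,0],q[0,0])
def go(x,y,z,deg,unwrap=None):
    s=get_state(); M=R.from_quat(s["tcp_rot"]).as_matrix()
    T=R.from_euler("z",deg,degrees=True).as_matrix()@np.diag([1,-1,-1])
    d=M.T@(np.array([x,y,z])-s["eef_pos"]); r=R.from_matrix(M.T@T).as_rotvec()
    print("t",round(s["time"],2),"tcp",s["eef_pos"].round(4),"psi",np.rad2deg(psi()).round(1),"| shift",d.round(4),"rot",r.round(4),"| q",s["qpos"].round(2),"F",s["contact_force"].round(1),"op",round(s["opening"],3))
E
python3 - <<'E'
from h import *
from scipy.optimize import least_squares
S=cam("scene");D=cam("side")
sc=[(294.25,138.75),(310.75,135.75),(318.25,160),(300.75,164.25)]
for p in sc: print("cer s",ray(S,*p,.17).round(4))
for X,Y in [(525,440),(573,400),(712,442),(675,487)]: print("cer d",ray(D,235+(X-400)*.3,190+(Y-300)*.3,.17).round(4))
print("pan",ray(S,273,224,.086).round(4),ray(D,262.6,215.2,.086).round(4))
print("handle",ray(S,230+84/4,180+67/4,.069).round(4))
go(.295,-.607,.36,26)
go(.60,-.01,.36,28)
E
```

```text
cer s [0.4049 0.1087 0.17  ]
cer s [0.4003 0.1617 0.17  ]
cer s [0.4995 0.1634 0.17  ]
cer s [0.5076 0.1088 0.17  ]
cer d [0.488  0.1766 0.17  ]
cer d [0.4909 0.1203 0.17  ]
cer d [0.3945 0.114  0.17  ]
cer d [0.3877 0.1691 0.17  ]
pan [0.648  0.0039 0.086 ] [0.6332 0.0152 0.086 ]
handle [ 0.5304 -0.0457  0.069 ]
t 0.5 tcp [ 0.2947 -0.6072  0.2313] psi 25.9 | shift [ 4.000e-04 -1.000e-04 -1.287e-01] rot [ 0.     0.    -0.002] | q [-1.27  0.29  1.58 -0.    1.28 -0.15] F [ 0.4 -0.3 -0.2] op 0.998
t 0.5 tcp [ 0.2947 -0.6072  0.2313] psi 25.9 | shift [ 0.5354 -0.404  -0.1287] rot [ 0.      0.     -0.0369] | q [-1.27  0.29  1.58 -0.    1.28 -0.15] F [ 0.4 -0.3 -0.2] op 0.998
```

Request:
inch_along:
  segments: "0 0 -0.125 0 0 0 1 | 0 0 -0.125 0 0 0 1 | 0.54 -0.405 -0.125 0 0 0 1 | 0.54 -0.405 -0.125 0 0 0 1 | 0.54 -0.405 -0.125 0 0 0 1 | 0.54 -0.405 -0.125 0 0 0 1 | 0.54 -0.405 -0.125 0 0 0 1 | 0.54 -0.405 -0.125 0 0 0 1 | 0.54 -0.405 -0.125 0 0 0 1 | 0.54 -0.405 -0.125 0 0 0 1"

```text
time: 1.75
eef_pos: [0.5242, -0.1608, 0.3567]
tcp_rot: [0.975, 0.224, 0.0, 0.0]
contact_force: [1.0, -0.5, 0.7]
opening: 1.004
finger_force: 0.0
```

```bash
python3 - <<'E'
from h import *
go(.60,-.01,.36,28)
c=cam("wrist");print(c["camera_matrix"],c["xyz"],c["R"])
cv2.imwrite("pics/w1.png",c["pixels"][:,:,::-1])
E
```

```text
t 1.75 tcp [ 0.5242 -0.1608  0.3567] psi 25.9 | shift [ 0.134  -0.1026 -0.0033] rot [ 0.0009 -0.0007 -0.037 ] | q [-0.48 -0.07  1.73 -0.    1.47  0.64] F [ 1.  -0.5  0.7] op 1.004
[[377.58938685   0.         276.62073368]
 [  0.         377.58938685 201.84333349]
 [  0.           0.           1.        ]] [ 0.58618986 -0.1306784   0.49904038] [[ 0.43638911 -0.86619148 -0.24346839]
 [-0.89975719 -0.41973523 -0.11941245]
 [ 0.00124178  0.27117272 -0.9625299 ]]
```

View pics/w1.png

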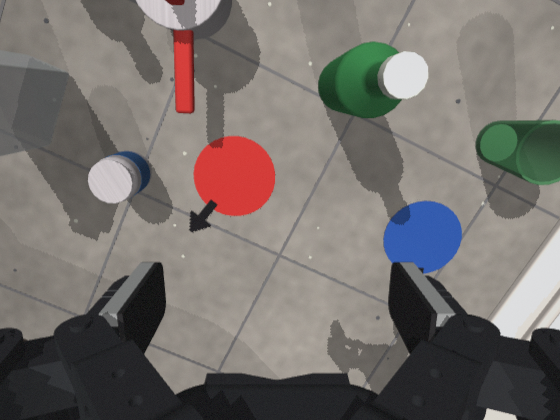

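```bash
cat >> fit.py <<'E'
def fitmat(c,n,x,y):
    a,h,m=mat(c,x,y,n)
    cs=max(cv2.findContours(m,0,cv2.CHAIN_APPROX_NONE)[0],key=cv2.contourArea)[:,0].astype(float)
    P=np.c_[x-((cs[:,1]+.5)/2000-.12),y-((cs[:,0]+.5)/2000-.12)]
    best=(0,)
    for dx in np.arange(-.012,.0121,.001):
      for dy in np.arange(-.012,.0121,.001):
        d=np.hypot(P[:,0]-x-dx,P[:,1]-y-dy)
        for r in (.053,.054,.055,.056):
          q=(abs(d-r)<.0012).mean()
          if q>best[0]: best=(q,x+dx,y+dy,r)
    d=np.hypot(P[:,0]-best[1],P[:,1]-best[2]);I=P[abs(d-best[3])<.002]
    f=least_squares(lambda p:np.hypot(I[:,0]-p[0],I[:,1]-p[1])-p[2],best[1:]).x
    a=rect(c,f[0],f[1],0,.12,2000).astype(int);g=a.max(2);g0=(np.arange(480)+.5)/2000-.12
    Y,X=np.meshgrid(-g0,-g0);rr=np.hypot(X,Y);out=[]
    for t in (45,60):
      nl,lab,st,ce=cv2.connectedComponentsWithStats(((g<t)&(rr>.06)&(rr<.105)).astype(np.uint8))
      out+=[(int(st[i,4]),float(np.rad2deg(np.arctan2(Y[lab==i].mean(),X[lab==i].mean())).round(1)),float(rr[lab==i].max().round(3))) for i in range(1,nl) if 700<st[i,4]<4000]
    print(n,round(best[0],2),f.round(4),out)
E
python3 - <<'E'
from fit import *
c=cam("wrist")
fitmat(c,"red",.465,-.127);fitmat(c,"blue",.502,-.402)
go(.58,-.05,.36,28)
E
```

```text
red 0.93 [ 0.4667 -0.1257  0.0541] [(2162, 166.5, 0.099), (2438, 166.4, 0.1)]
blue 0.8 [ 0.5017 -0.4007  0.0538] [(1899, -130.1, 0.105)]
t 1.85 tcp [ 0.5253 -0.1576  0.3567] psi 26.3 | shift [ 0.0968 -0.0722 -0.003 ] rot [-0.0007 -0.002  -0.0294] | q [-0.48 -0.07  1.73  0.    1.47  0.63] F [-0.  -0.8 -0.4] op 1.002
```

Request:
inch_along:
  segments: "0.1 -0.07 0 0 0 -0.03 1 | 0.1 -0.07 0 0 0 -0.03 1 | 0.1 -0.07 0 0 0 -0.03 1 | 0.1 -0.07 0 0 0 -0.03 1"

```text
time: 2.35
eef_pos: [0.5828, -0.0567, 0.3562]
tcp_rot: [0.971, 0.239, -0.0, 0.0]
contact_force: [1.2, -0.9, 0.3]
opening: 0.999
finger_force: 0.0
```

```bash
python3 - <<'E'
from fit import *
c=cam("wrist")
fitmat(c,"red",.465,-.127)
np.save("w2.npy",c["pixels"])
s=1000
P1=rect(c,.60,-.02,.069,.15,s);P2=rect(c,.64,.005,.116,.1,2000);P3=rect(c,.64,.005,.086,.1,2000)
o=np.zeros((600,800,3),np.uint8);o[:300,:300]=P1;o[:400,400:]=P2;o[300:600,:300]=cv2.resize(P3,(300,300))
o[400:600,400:667]=cv2.resize(c["pixels"],(267,200))
cv2.imwrite("pics/w2.png",o[:,:,::-1]);print(c["xyz"])
for nm,z,x,y in (("handle",.069,.60,-.02),("bar",.116,.64,.005)):
    a=rect(c,x,y,z,.12,2000);h=hsv(a);m=(((h[...,0]<6)|(h[...,0]>174))&(h[...,1]>150)&(h[...,2]>60)).astype(np.uint8)
    for k in cv2.findContours(m,0,2)[0]:
        if cv2.contourArea(k)>800:
            (u,v),wh,an=cv2.minAreaRect(k);print(nm,round(x-(v/2000-.12),4),round(y-(u/2000-.12),4),np.array(wh)/2,an)
E
```

```text
red 0.93 [ 0.4667 -0.1257  0.0541] [(2067, 166.3, 0.099), (2408, 166.4, 0.1)]
[ 0.64409179 -0.02470829  0.4984167 ]
handle 0.5092 -0.102 [57.5 75. ] 90.0
handle 0.563 -0.0298 [79.94261169 19.18101311] 66.63088989257812
handle 0.6439 0.0084 [54.32997131 17.89471626] 66.19405364990234
bar 0.5353 -0.0885 [29.5 52. ] 90.0
bar 0.5718 -0.0292 [71.15699005 17.11314201] 66.70543670654297
bar 0.644 0.0049 [48.38576889 15.85842037] 66.57130432128906
```

View pics/w2.png

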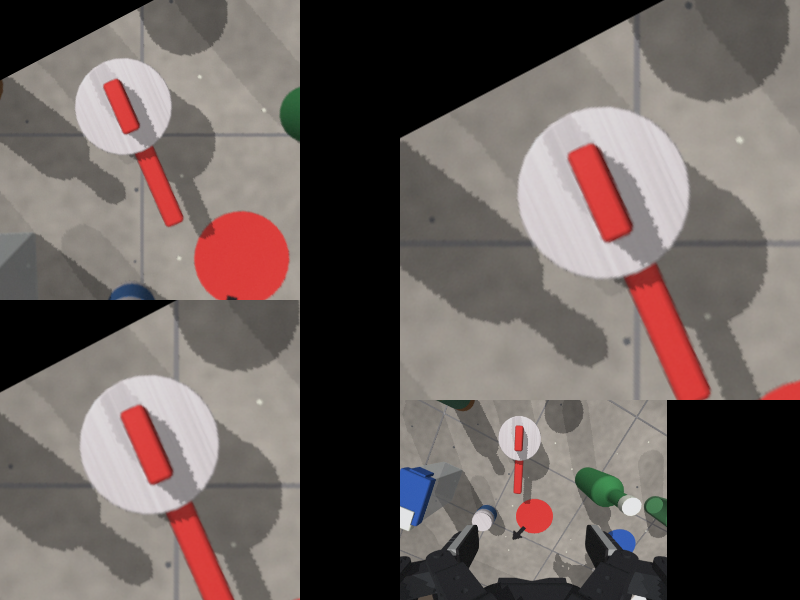

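```bash
python3 - <<'E'
from h import *
go(.644,.005,.092,23.4)
E
```

```text
t 2.4 tcp [ 0.5827 -0.0572  0.3563] psi 27.5 | shift [ 0.0833 -0.0269  0.2642] rot [0.0003 0.0005 0.0723] | q [-0.27  0.02  1.65 -0.    1.47  0.82] F [-0.2  0.3  0.2] op 1.002
```

Request:
inch_along:
  segments: "0.0833 -0.0269 0.06 0 0 0.0723 0.6 | 0.0833 -0.0269 0.11 0 0 0.0723 0.6 | 0.0833 -0.0269 0.16 0 0 0.0723 0.6 | 0.0833 -0.0269 0.2 0 0 0.0723 0.6 | 0.0833 -0.0269 0.23 0 0 0.0723 0.6 | 0.0833 -0.0269 0.23 0 0 0.0723 0.6"
  squeeze: 80

```text
time: 3.15
eef_pos: [0.6419, 0.0048, 0.123]
tcp_rot: [0.979, 0.202, -0.003, -0.001]
contact_force: [-0.2, -0.9, -0.6]
opening: 0.602
finger_force: 0.0
```

```bash
python3 - <<'E'
from h import *
go(.644,.005,.092,23.4)
E
```

```text
t 3.15 tcp [0.6419 0.0048 0.123 ] psi 23.3 | shift [0.0021 0.0008 0.031 ] rot [-0.0034  0.006  -0.0012] | q [-0.15  0.32  1.74 -0.    1.09  1.01] F [-0.2 -0.9 -0.6] op 0.602
```

Request:
inch_along:
  segments: "0.002 0.001 0.015 0 0 0 0.6 | 0.002 0.001 0.03 0 0 0 0.6 | 0.002 0.001 0.031 0 0 0 0.6 | 0.002 0.001 0.031 0 0 0 0 | 0.002 0.001 0.031 0 0 0 0 | 0.002 0.001 0.031 0 0 0 0 | 0.002 0.001 0.031 0 0 0 0 | 0.002 0.001 0.031 0 0 0 0"
  squeeze: 80

```text
time: 4.15
eef_pos: [0.647, 0.0065, 0.0963]
tcp_rot: [0.979, 0.203, 0.001, -0.0]
contact_force: [-1.7, 2.1, 4.7]
opening: 0.168
finger_force: 79.7
```

```bash
python3 - <<'E'
from h import *
go(.644,.005,.092,23.4)
E
```

```text
t 4.15 tcp [0.647  0.0065 0.0963] psi 23.5 | shift [-0.0034  0.0002  0.0043] rot [ 0.0001 -0.0012  0.0011] | q [-0.15  0.36  1.74  0.    1.04  1.01] F [-1.7  2.1  4.7] op 0.168
```

Request:
inch_along:
  segments: "0 0 -0.03 0 0 0 0 | 0 0 -0.08 0 0 0 0 | 0 0 -0.08 0 0 0 0"

```text
time: 4.53
eef_pos: [0.6491, 0.0056, 0.1791]
tcp_rot: [0.979, 0.203, 0.004, 0.002]
contact_force: [0.6, 0.1, -5.4]
opening: 0.164
finger_force: 78.8
```

```bash
python3 - <<'E'
from h import *
go(.470,-.1265,.18,-13.6)
E
```

```text
t 4.53 tcp [0.6491 0.0056 0.1791] psi 23.5 | shift [-0.2169  0.0498 -0.0022] rot [ 0.0026 -0.0086  0.6469] | q [-0.15  0.27  1.69 -0.    1.17  1.01] F [ 0.6  0.1 -5.4] op 0.164
```

Request:
inch_along:
  segments: "-0.035 0.008 0 0 0 0.1 0 | -0.075 0.017 0 0 0 0.22 0 | -0.115 0.027 0 0 0 0.35 0 | -0.155 0.036 0 0 0 0.47 0 | -0.195 0.045 0 0 0 0.58 0 | -0.2169 0.0498 0 0 0 0.647 0 | -0.2169 0.0498 0 0 0 0.647 0 | -0.2169 0.0498 0 0 0 0.647 0"

```text
time: 5.52
eef_pos: [0.4669, -0.1253, 0.1736]
tcp_rot: [0.993, -0.118, -0.001, -0.001]
contact_force: [0.8, -0.3, -5.3]
opening: 0.168
finger_force: 78.8
```

```bash
python3 - <<'E'
from fit import *
go(.470,-.1265,.18,-13.6)
c=cam("wrist");cv2.imwrite("pics/w3.png",c["pixels"][:,:,::-1])
E
```

```text
t 5.53 tcp [ 0.4669 -0.1253  0.1736] psi -13.6 | shift [ 0.0033  0.0004 -0.0064] rot [-0.0009  0.0023  0.0002] | q [-0.47 -0.09  2.09  0.    1.14  1.34] F [ 0.8 -0.3 -5.3] op 0.168
```

Request:
inch_along:
  segments: "0.0033 0.0004 0.03 0 0 0 0 | 0.0033 0.0004 0.055 0 0 0 0 | 0.0033 0.0004 0.07 0 0 0 0 | 0.0033 0.0004 0.07 0 0 0 0"

```text
time: 6.08
eef_pos: [0.4699, -0.1262, 0.1039]
tcp_rot: [0.993, -0.118, -0.002, -0.001]
contact_force: [-0.4, -0.1, -4.6]
opening: 0.166
finger_force: 78.7
```

```bash
python3 - <<'E'
from fit import *
go(.470,-.1265,.0963,-13.6)
c=cam("wrist");h=hsv(c["pixels"])
for z,x,y in ((.116,.467,-.126),):
    a=rect(c,x,y,z,.15,2000);h=hsv(a);m=(((h[...,0]<6)|(h[...,0]>174))&(h[...,1]>150)&(h[...,2]>60)).astype(np.uint8)
    for k in cv2.findContours(m,0,2)[0]:
        if cv2.contourArea(k)>800:
            (u,v),wh,an=cv2.minAreaRect(k);print(round(x-(v/2000-.15),4),round(y-(u/2000-.15),4),np.array(wh)/2,an)
E
```

```text
t 6.08 tcp [ 0.4699 -0.1262  0.1039] psi -13.6 | shift [0.0002 0.0003 0.0076] rot [-0.0008  0.0033  0.0007] | q [-0.47  0.02  2.13  0.    1.    1.34] F [-0.4 -0.1 -4.6] op 0.166
0.4619 -0.1241 [16.49150276 71.22122955] 13.431028366088867
0.5165 -0.1376 [56.87926102 24.26631546] 14.769197463989258
```

Request:
inch_along:
  segments: "0 0 0.004 0 0 0 0 | 0 0 0.008 0 0 0 0 | 0 0 0.009 0 0 0 0 | 0 0 0.009 0 0 0 0"

```text
time: 6.62
eef_pos: [0.4706, -0.127, 0.0965]
tcp_rot: [0.993, -0.118, 0.0, 0.0]
contact_force: [0.1, 1.0, -5.3]
opening: 0.168
finger_force: 78.9
```

Request:
inch_along:
  segments: "0 0 0 0 0 0 0.3 | 0 0 0 0 0 0 0.5 | 0 0 0 0 0 0 0.6 | 0 0 0 0 0 0 0.6 | 0 0 -0.05 0 0 0 0.6 | 0 0 -0.11 0 0 0 0.6 | 0 0 -0.17 0 0 0 0.6 | 0 0 -0.2 0 0 0 0.8 | 0 0 -0.2 0 0 0 1"

```text
time: 7.75
eef_pos: [0.4719, -0.1276, 0.2999]
tcp_rot: [0.993, -0.118, 0.003, 0.001]
contact_force: [0.1, -0.3, -0.1]
opening: 0.98
finger_force: 0.0
```

```bash
python3 - <<'E'
from fit import *
c=cam("wrist");np.save("w4.npy",c["pixels"])
go(.42,-.1265,.4,-13.6)
for z,x,y in ((.116,.467,-.126),(.069,.41,-.12)):
    a=rect(c,x,y,z,.12,2000);h=hsv(a);m=(((h[...,0]<6)|(h[...,0]>174))&(h[...,1]>150)&(h[...,2]>60)).astype(np.uint8)
    for k in cv2.findContours(m,0,2)[0]:
        if cv2.contourArea(k)>800:
            (u,v),wh,an=cv2.minAreaRect(k);print(z,round(x-(v/2000-.12),4),round(y-(u/2000-.12),4),np.array(wh)/2,an)
go(.42,.135,.36,0)
E
```

```text
t 7.8 tcp [ 0.4709 -0.1271  0.2971] psi -13.6 | shift [-0.0494  0.0114 -0.103 ] rot [ 0.0005 -0.0021 -0.0001] | q [-0.47 -0.18  1.95  0.    1.38  1.34] F [-0.6 -0.2 -0.8] op 0.997
0.116 0.4003 -0.1094 [17.32987976 65.78314972] 13.5704345703125
0.116 0.4696 -0.1262 [14.98583031 51.3155365 ] 13.650419235229492
0.116 0.5079 -0.1355 [79.30866241 34.37513351] 13.59483528137207
0.069 0.3805 -0.1042 [19.76665306 75.30731201] 14.03624439239502
0.069 0.4598 -0.1237 [17.14214706 58.82110214] 13.828649520874023
0.069 0.5033 -0.1341 [90.7252121  39.79175949] 13.421834945678711
t 7.8 tcp [ 0.4709 -0.1271  0.2971] psi -13.6 | shift [-0.111  -0.2427 -0.0633] rot [ 0.0008 -0.0021 -0.2375] | q [-0.47 -0.18  1.95  0.    1.38  1.34] F [-0.6 -0.2 -0.8] op 0.997
```

```bash
python3 - <<'E'
from fit import *
c=cam("wrist")
x,y=.467,-.126
a,h,m=mat(c,x,y,"red")
ks=[k for k in cv2.findContours(m,0,cv2.CHAIN_APPROX_NONE)[0] if cv2.contourArea(k)>800]
P=np.vstack([k[:,0] for k in ks]).astype(float)
P=np.c_[x-((P[:,1]+.5)/2000-.12),y-((P[:,0]+.5)/2000-.12)]
for r in (.054,.055):
  best=max(((abs(np.hypot(P[:,0]-x-dx,P[:,1]-y-dy)-r)<.0008).sum(),x+dx,y+dy) for dx in np.arange(-.008,.0081,.0005) for dy in np.arange(-.008,.0081,.0005))
  d=np.hypot(P[:,0]-best[1],P[:,1]-best[2]);I=P[abs(d-r)<.0015]
  f=least_squares(lambda p:np.hypot(I[:,0]-p[0],I[:,1]-p[1])-r,best[1:]).x
  print(r,best,f.round(4),len(I))
cv2.imwrite("pics/w4.png",rect(c,.467,-.126,0,.12,2000)[:,:,::-1])
E
```

```text
0.054 (np.int64(262), np.float64(0.4665), np.float64(-0.1255)) [ 0.4668 -0.1257] 270
0.055 (np.int64(285), np.float64(0.4655), np.float64(-0.125)) [ 0.4656 -0.1253] 296
```

View pics/w4.png

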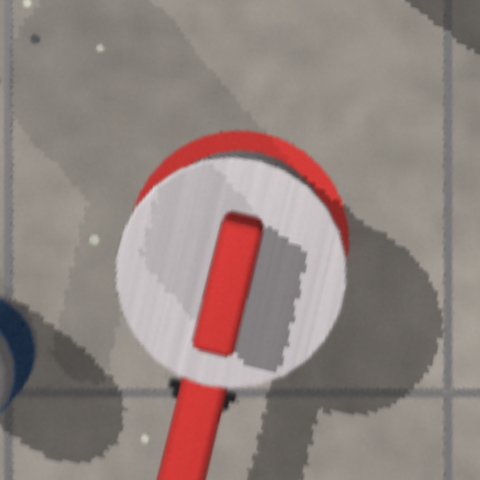

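```bash
python3 - <<'E'
from h import *
go(.47,.13,.36,0)
E
```

```text
t 7.85 tcp [ 0.4702 -0.1268  0.2952] psi -13.6 | shift [-0.0607 -0.2495 -0.0646] rot [-0.0005  0.0013 -0.2376] | q [-0.47 -0.18  1.95  0.    1.38  1.34] F [-1.3 -0.3  0. ] op 0.998
```

Request:
inch_along:
  segments: "-0.01 -0.04 -0.06 0 0 -0.1 1 | -0.0607 -0.2495 -0.0646 0 0 -0.2376 1 | -0.0607 -0.2495 -0.0646 0 0 -0.2376 1 | -0.0607 -0.2495 -0.0646 0 0 -0.2376 1 | -0.0607 -0.2495 -0.0646 0 0 -0.2376 1 | -0.0607 -0.2495 -0.0646 0 0 -0.2376 1 | -0.0607 -0.2495 -0.0646 0 0 -0.2376 1"

```text
time: 8.72
eef_pos: [0.4698, 0.1294, 0.3589]
tcp_rot: [1.0, 0.0, -0.002, 0.0]
contact_force: [0.8, 0.1, -0.5]
opening: 1.001
finger_force: 0.0
```

```bash
python3 - <<'E'
from fit import *
c=cam("wrist")
go(.45,.135,.3,0)
x,y=.45,.135
a=rect(c,x,y,.17,.12,2000);h=hsv(a)
m=((abs(h[...,0]-110)<14)&(h[...,1]>140)&(h[...,2]>60)).astype(np.uint8)
w=((h[...,1]<40)&(h[...,2]>190)).astype(np.uint8)
for nm,q in (("blue",m),("white",w)):
  for k in cv2.findContours(q,0,2)[0]:
    if cv2.contourArea(k)>800:
      (u,v),wh,an=cv2.minAreaRect(k);print(nm,round(x-(v/2000-.12),4),round(y-(u/2000-.12),4),np.array(wh)/2,an)
cv2.imwrite("pics/w5.png",np.hstack([a,cv2.resize(c["pixels"],(320,240))[np.arange(480)%240]])[:,:,::-1])
E
```

```text
t 8.78 tcp [0.47   0.1289 0.3593] psi -0.1 | shift [-0.0199 -0.0061  0.0594] rot [ 0.0006  0.0028 -0.0009] | q [ 0.06 -0.21  1.86 -0.    1.5   1.63] F [ 0.8 -0.4 -0.7] op 1.0
blue 0.4525 0.1388 [108.50428772  56.60974884] 87.64669799804688
white 0.4038 0.137 [45.54189682 35.77184296] 88.02507019042969
white 0.4443 0.0333 [39.5 35.5] 90.0
```

View pics/w5.png

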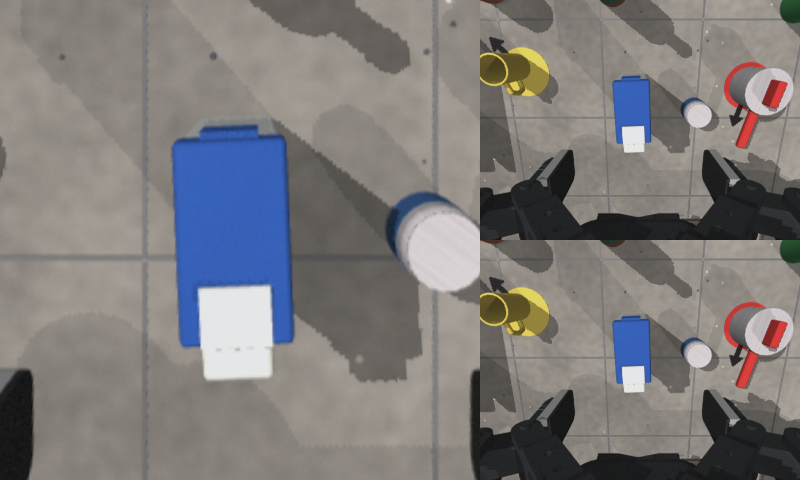

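Request:
inch_along:
  segments: "-0.0204 -0.0096 0.05 0 0 -0.044 1 | -0.0204 -0.0096 0.1 0 0 -0.044 1 | -0.0204 -0.0096 0.15 0 0 -0.044 1 | -0.0204 -0.0096 0.16 0 0 -0.044 1 | -0.0204 -0.0096 0.16 0 0 -0.044 1"
  squeeze: 60

```text
time: 9.4
eef_pos: [0.4503, 0.1387, 0.2013]
tcp_rot: [1.0, 0.021, -0.0, 0.0]
contact_force: [-0.2, -0.1, 0.4]
opening: 0.999
finger_force: 0.0
```

```bash
python3 - <<'E'
from h import *
go(.4495,.1385,.141,2.4)
E
```

```text
t 9.4 tcp [0.4503 0.1387 0.2013] psi 2.4 | shift [-0.0008  0.0002  0.0603] rot [0.0001 0.0002 0.0008] | q [ 0.08 -0.15  2.09 -0.    1.2   1.61] F [-0.2 -0.1  0.4] op 0.999
```

Request:
inch_along:
  segments: "-0.0008 0 0.035 0 0 0 1 | -0.0008 0 0.065 0 0 0 1 | -0.0008 0 0.065 0 0 0 1 | -0.0008 0 0.065 0 0 0 0 | -0.0008 0 0.065 0 0 0 0 | -0.0008 0 0.065 0 0 0 0 | -0.0008 0 0.065 0 0 0 0 | -0.0008 0 0.065 0 0 0 0"
  squeeze: 60

```text
time: 10.4
eef_pos: [0.4516, 0.1394, 0.1389]
tcp_rot: [1.0, 0.022, 0.003, 0.0]
contact_force: [1.7, -1.6, 6.6]
opening: 0.668
finger_force: 66.0
```

```bash
python3 - <<'E'
from h import *
go(.4495,.1385,.141,2.4)
E
```

```text
t 10.4 tcp [0.4516 0.1394 0.1389] psi 2.5 | shift [-0.0021  0.0008 -0.0021] rot [ 0.0002 -0.0066  0.0022] | q [ 0.08 -0.07  2.14 -0.    1.06  1.61] F [ 1.7 -1.6  6.6] op 0.668
```

Request:
inch_along:
  segments: "0 0 -0.03 0 0 0 0 | 0 0 -0.08 0 0 0 0 | 0 0 -0.13 0 0 0 0 | 0 0 -0.17 0 0 0 0 | 0 0 -0.17 0 0 0 0"

```text
time: 11.02
eef_pos: [0.4504, 0.1396, 0.3094]
tcp_rot: [1.0, 0.022, 0.004, -0.0]
contact_force: [0.5, 0.3, -3.3]
opening: 0.669
finger_force: 65.8
```

```bash
python3 - <<'E'
from h import *
go(.5026,-.4003,.31,26.2)
E
```

```text
t 11.03 tcp [0.4504 0.1396 0.3094] psi 2.5 | shift [ 0.0283  0.5417 -0.0007] rot [ 0.0009 -0.0071 -0.413 ] | q [ 0.08 -0.23  1.97  0.    1.4   1.61] F [ 0.5  0.3 -3.3] op 0.669
```

Request:
inch_along:
  segments: "0.002 0.03 0 0 0 -0.02 0 | 0.004 0.08 0 0 0 -0.06 0 | 0.007 0.14 0 0 0 -0.1 0 | 0.01 0.2 0 0 0 -0.15 0 | 0.014 0.26 0 0 0 -0.2 0 | 0.017 0.32 0 0 0 -0.25 0 | 0.02 0.38 0 0 0 -0.3 0 | 0.023 0.44 0 0 0 -0.35 0 | 0.026 0.5 0 0 0 -0.39 0 | 0.0283 0.535 0 0 0 -0.413 0"

```text
time: 12.28
eef_pos: [0.4995, -0.3957, 0.3012]
tcp_rot: [0.974, 0.226, -0.002, -0.003]
contact_force: [0.4, -0.4, -3.6]
opening: 0.669
finger_force: 66.3
```

Request:
inch_along:
  segments: "0 0.007 0.0 0 0 0 0 | 0 0.007 0.0 0 0 0 0 | 0 0.007 0.03 0 0 0 0 | 0 0.007 0.08 0 0 0 0 | 0 0.007 0.1 0 0 0 0 | 0 0.007 0.1 0 0 0 0"

```text
time: 13.02
eef_pos: [0.5033, -0.3983, 0.2037]
tcp_rot: [0.974, 0.227, -0.001, -0.002]
contact_force: [0.2, -0.2, -3.0]
opening: 0.665
finger_force: 66.3
```

```bash
python3 - <<'E'
from fit import *
go(.5026,-.4003,.141,26.2)
c=cam("wrist");cv2.imwrite("pics/w6.png",c["pixels"][:,:,::-1])
x,y=.5017,-.4007
a,h,m=mat(c,x,y,"blue")
S=cam("scene");cv2.imwrite("pics/s6.png",np.hstack([c["pixels"],cv2.resize(S["pixels"][150:330,50:230],(240,240)),])[:,:,::-1] if 0 else np.hstack([cv2.resize(c["pixels"],(400,300)),cv2.resize(S["pixels"][120:300,50:290],(400,300))])[:,:,::-1])
E
```

```text
t 13.03 tcp [ 0.5033 -0.3983  0.2037] psi 26.2 | shift [-0.0015  0.0018  0.0627] rot [-0.0048  0.0012  0.0008] | q [-0.83  0.24  1.68  0.    1.22  0.29] F [ 0.2 -0.2 -3. ] op 0.665
```

View pics/s6.png

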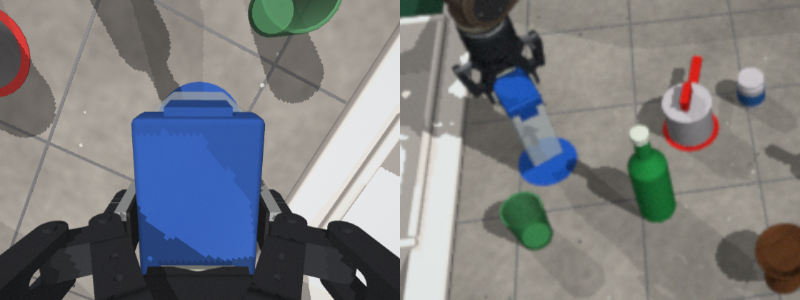

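Request:
inch_along:
  segments: "-0.001 0.0018 0.03 -0.005 0 0 0 | -0.001 0.0018 0.05 -0.005 0 0 0 | -0.001 0.0018 0.058 -0.005 0 0 0 | -0.001 0.0018 0.058 -0.005 0 0 0"

```text
time: 13.62
eef_pos: [0.5039, -0.4021, 0.1478]
tcp_rot: [0.974, 0.227, 0.0, 0.002]
contact_force: [0.3, -0.2, -2.4]
opening: 0.666
finger_force: 66.3
```

```bash
python3 - <<'E'
from fit import *
go(.5026,-.4003,.139,26.2)
E
```

```text
t 13.62 tcp [ 0.5039 -0.4021  0.1478] psi 26.2 | shift [-0.0004 -0.0023  0.0088] rot [ 0.0045  0.0001 -0.0002] | q [-0.83  0.3   1.72 -0.    1.12  0.28] F [ 0.3 -0.2 -2.4] op 0.666
```

Request:
inch_along:
  segments: "0 -0.001 0.005 0.003 0 0 0 | 0 -0.001 0.008 0.003 0 0 0 | 0 -0.001 0.009 0.003 0 0 0 | 0 -0.001 0.010 0.003 0 0 0 | 0 -0.001 0.011 0.003 0 0 0 | 0 -0.001 0.011 0.003 0 0 0"

```text
time: 14.38
eef_pos: [0.5036, -0.4016, 0.1391]
tcp_rot: [0.974, 0.227, 0.0, 0.001]
contact_force: [-2.5, 3.4, 5.7]
opening: 0.667
finger_force: 67.6
```

```bash
python3 - <<'E'
from fit import *
go(.5026,-.4003,.139,26.2)
E
```

```text
t 14.38 tcp [ 0.5036 -0.4016  0.1391] psi 26.2 | shift [-0.0003 -0.0016  0.0001] rot [0.002  0.0002 0.0002] | q [-0.83  0.3   1.73 -0.    1.11  0.28] F [-2.5  3.4  5.7] op 0.667
```

Request:
inch_along:
  segments: "0 0 0 0 0 0 0.8 | 0 0 0 0 0 0 1 | 0 0 0 0 0 0 1 | 0 0 -0.03 0 0 0 1 | 0 0 -0.09 0 0 0 1 | 0 0 -0.15 0 0 0 1 | 0 0 -0.21 0 0 0 1 | 0 0 -0.22 0 0 0 1 | 0 0 -0.22 0 0 0 1"

```text
time: 15.5
eef_pos: [0.5035, -0.4011, 0.3575]
tcp_rot: [0.974, 0.227, 0.001, 0.002]
contact_force: [0.3, -0.2, -0.8]
opening: 1.001
finger_force: 0.0
```

```bash
python3 - <<'E'
from fit import *
c=cam("wrist")
x,y=.5017,-.4007
a=rect(c,x,y,.17,.12,2000);h=hsv(a)
m=((abs(h[...,0]-110)<14)&(h[...,1]>140)&(h[...,2]>60)).astype(np.uint8)
for k in cv2.findContours(m,0,2)[0]:
    if cv2.contourArea(k)>800:
      (u,v),wh,an=cv2.minAreaRect(k);print(round(x-(v/2000-.12),4),round(y-(u/2000-.12),4),np.array(wh)/2,an)
b=rect(c,x,y,0,.12,2000)
S=cam("scene")
cv2.imwrite("pics/w7.png",np.vstack([np.hstack([cv2.resize(a,(400,400)),cv2.resize(b,(400,400))]),np.hstack([cv2.resize(c["pixels"],(266,200)),np.zeros((200,534,3),np.uint8)])])[:,:,::-1])
go(.51,.40,.36,65)
E
```

```text
0.505 -0.3989 [112.38306427  71.39463043] 64.26929473876953
t 15.6 tcp [ 0.5028 -0.4004  0.354 ] psi 26.2 | shift [ 0.3597 -0.7151 -0.0049] rot [-2.400e-03  4.000e-04 -6.774e-01] | q [-0.83  0.15  1.51 -0.    1.48  0.28] F [-0.3 -0.  -0.8] op 0.998
```

View pics/w7.png

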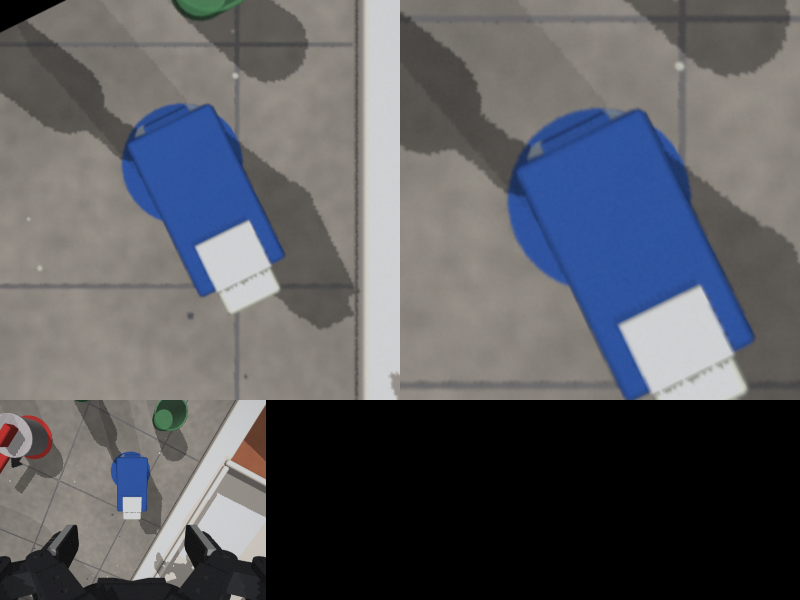

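Request:
inch_along:
  segments: "0.36 -0.715 0 0 0 0 1 | 0.36 -0.715 0 0 0 0 1 | 0.36 -0.715 0 0 0 0 1 | 0.36 -0.715 0 0 0 0 1 | 0.36 -0.715 0 0 0 0 1 | 0.36 -0.715 0 0 0 0 1 | 0.36 -0.715 0 0 0 0 1 | 0.36 -0.715 0 0 0 0 1 | 0.36 -0.715 0 0 0 0 1 | 0.36 -0.715 0 0 0 0 1"

```text
time: 16.85
eef_pos: [0.5081, 0.2259, 0.3528]
tcp_rot: [0.974, 0.227, -0.002, 0.001]
contact_force: [0.5, -0.1, 0.4]
opening: 1.002
finger_force: 0.0
```

```bash
python3 - <<'E'
from fit import *
go(.50,.38,.36,65)
E
```

```text
t 16.85 tcp [0.5081 0.2259 0.3528] psi 26.2 | shift [ 0.0608 -0.1418 -0.0077] rot [-3.000e-04  4.600e-03 -6.773e-01] | q [ 0.24 -0.04  1.72 -0.    1.47  1.35] F [ 0.5 -0.1  0.4] op 1.002
```

Request:
inch_along:
  segments: "0.06 -0.142 0 0 0 -0.677 1 | 0.06 -0.142 0 0 0 -0.677 1 | 0.06 -0.142 0 0 0 -0.677 1 | 0.06 -0.142 0 0 0 -0.677 1 | 0.06 -0.142 0 0 0 -0.677 1"

```text
time: 17.48
eef_pos: [0.4995, 0.378, 0.3523]
tcp_rot: [0.844, 0.537, -0.003, 0.001]
contact_force: [0.3, 0.3, -1.0]
opening: 0.999
finger_force: 0.0
```

```bash
python3 - <<'E'
from fit import *
go(.51,.40,.3,65)
c=cam("wrist");print(c["xyz"],np.array(proj(c,[.51,.40,.09])).round())
fitmat(c,"yellow",.499,.384)
for z in (.09,.077,0):
    x,y=.505,.395
    a=rect(c,x,y,z,.12,2000);h=hsv(a)
    np.save(f"cup{int(z*1000)}.npy",a)
    # brighter yellow? print coarse ascii of hue-yellow value
    m=(abs(h[...,0]-27)<8)&(h[...,1]>120)
    print(z)
    for r in range(60,400,14): print("".join(f"{h[r,q,2]:4d}" if m[r,q] else "   ." for q in range(60,420,14)))
E
```

```text
t 17.48 tcp [0.4995 0.378  0.3523] psi 65.0 | shift [0.0246 0.0003 0.0521] rot [-0.0014  0.0054 -0.0009] | q [ 0.49  0.12  1.55 -0.    1.47  0.92] F [ 0.3  0.3 -1. ] op 0.999
[0.52929829 0.44106334 0.49413462] [[277. 137.]]
yellow 0.32 [0.496  0.3836 0.0489] [(2232, 42.0, 0.103), (2673, 42.0, 0.104)]
0.09
   .   .   .   .   .   .   .   .   .   .   .   .   .   .   .   .   .   .   .   .   .   .   .   .   .   .
   .   .   .   .   .   .   .   .   .   .   .   .   .   .   .   .   .   .   .   .   .   .   .   .   .   .
   .   .   .   .   .   .   .   .   .   .   .   .   .   .   .   .   .   .   .   .   .   .   .   .   .   .
   .   .   .   .   .   .   .   .   .   .   .   .   .   .   .   .   .   .   .   .   .   .   .   .   .   .
   .   .   .   .   .   .   .   .   .   .   .   .   .   .   .   .   .   .   .   .   .   .   .   .   .   .
   .   .   .   .   .   .   .   .   .   .   .   .   .   .   .   .   .   .   .   .   .   .   .   .   .   .
   .   .   .  
[... 6538 characters left out ...]
30 230 230 230 224 175 110 157 157 158 158 157 157   .   .   .   .   .
   .   .   .   .   .   .   .   .   . 230 230 230 229 230 122 222 148 158 157 156   .   .   .   .   .   .
   .   .   .   .   .   .   .   .   .   . 230 230 229 230 230 199 211 157 156   .   .   .   .   .   .   .
   .   .   .   .   .   .   .   .   .   .   .   . 230 229 229 166 142   .   .   .   .   .   .   .   .   .
   .   .   .   .   .   .   .   .   .   .   .   .   .   .   .   .   .   .   .   .   .   .   .   .   .   .
   .   .   .   .   .   .   .   .   .   .   .   .   .   .   .   .   .   .   .   .   .   .   .   .   .   .
   .   .   .   .   .   .   .   .   .   .   .   .   .   .   .   .   .   .   .   .   .   .   .   .   .   .
```

```bash
cat > cup.py <<'E'
from fit import *
from scipy.optimize import minimize
def dt(c,clip=3):
    g=cv2.resize(c["pixels"],None,fx=3,fy=3,interpolation=cv2.INTER_CUBIC)
    e=cv2.Canny(g,40,100)|cv2.Canny(cv2.cvtColor(g,cv2.COLOR_RGB2GRAY),40,100)
    return np.minimum(cv2.distanceTransform(255-e,cv2.DIST_L2,5)/3,clip)
def samp(D,c,P):
    uv=(proj(c,P)*3+1).astype(np.float32); return cv2.remap(D,uv[:,0],uv[:,1],cv2.INTER_LINEAR,borderValue=3)[:,0]
t=np.linspace(0,2*np.pi,120)
rim=np.vstack([np.c_[r*np.cos(t),r*np.sin(t),0*t+.09] for r in (.031,.027)])
b=np.linspace(-1.45,1.45,40)
def handle(yaw):
    o=[]
    for rm,yy in ((.025,.005),(.025,-.005),(.030,0)):
        o.append(np.c_[.031+rm*np.cos(b),0*b+yy,.047+rm*np.sin(b)])
    P=np.vstack(o);C,S=np.cos(yaw),np.sin(yaw)
    return np.c_[C*P[:,0]-S*P[:,1],S*P[:,0]+C*P[:,1],P[:,2]]
def fitcup(c,x,y,half=.014):
    D=dt(c).astype(np.float32); f=lambda p:samp(D,c,rim+[p[0],p[1],0]).mean()
    v=min((f((x+i,y+j)),x+i,y+j) for i in np.arange(-half,half,.001) for j in np.arange(-half,half,.001))
    r=minimize(f,v[1:],method="Nelder-Mead",options=dict(initial_simplex=np.array(v[1:])+[[0,0],[.001,0],[0,.001]]))
    ys=np.deg2rad(np.arange(-180,180,2)); h=np.array([samp(D,c,handle(a)+[*r.x,0]).mean() for a in ys])
    i=np.argsort(h)[:5]; print("cup",r.x.round(4),round(r.fun,2),"yaw",np.rad2deg(ys[i]).round(),h[i].round(2))
    return r.x
def fityel(c,x,y):
    a=rect(c,x,y,0,.12,2000);h=hsv(a);m=((abs(h[...,0]-27)<9)&(h[...,1]>120)).astype(np.uint8)
    k=max(cv2.findContours(m,0,cv2.CHAIN_APPROX_NONE)[0],key=cv2.contourArea)[:,0].astype(float)
    P=np.c_[x-((k[:,1]+.5)/2000-.12),y-((k[:,0]+.5)/2000-.12)]
    for r in (.054,.055):
        n,bx,by=max(((abs(np.hypot(P[:,0]-x-i,P[:,1]-y-j)-r)<.001).sum(),x+i,y+j) for i in np.arange(-.015,.015,.0005) for j in np.arange(-.015,.015,.0005))
        print("mat r",r,round(bx,4),round(by,4),n,len(P))
E
python3 - <<'E'
from cup import *
for n,x,y in (("wrist",.51,.4),("scene",.514,.398),("side",.508,.405)):
    c=cam(n);print(n);fitcup(c,x,y);fityel(c,.499,.384)
E
```

```text
wrist
cup [0.5107 0.4037] 0.25 yaw [-158. -156. -160.   52.   54.] [0.76 0.96 1.08 1.29 1.36]
mat r 0.054 0.4985 0.3875 606 636
mat r 0.055 0.4985 0.3875 576 636
scene
cup [0.5133 0.3982] 0.28 yaw [-158. -170. -156. -172. -180.] [0.36 0.37 0.38 0.4  0.41]
mat r 0.054 0.4995 0.383 318 830
mat r 0.055 0.4985 0.384 449 830
side
cup [0.5076 0.4055] 0.2 yaw [-74.  -8. -72. -10. -76.] [1.01 1.07 1.07 1.12 1.13]
mat r 0.054 0.4945 0.3895 307 887
mat r 0.055 0.496 0.3885 429 887
```

```bash
python3 - <<'E'
from cup import *
c=cam("wrist");x,y=.5107,.4037
g=c["pixels"][...,0]
A=np.deg2rad(np.arange(-230,-80,4))
for z in (.077,.047):
    print(z,"angles",[int(v) for v in np.rad2deg(A).round()])
    for r in (.034,.038,.042,.046,.050,.054,.058,.062,.066):
        P=np.c_[x+r*np.cos(A),y+r*np.sin(A),0*A+z];uv=proj(c,P).astype(np.float32)
        print(int(r*1000),*(cv2.remap(g,uv[:,0],uv[:,1],1)[:,0]))
D=dt(c).astype(np.float32)
for z in (1,):
    for a in range(-200,-100,4): print(a,samp(D,c,handle(np.deg2rad(a))+[x,y,0]).mean().round(2),end="; ")
E
```

```text
0.077 angles [-230, -226, -222, -218, -214, -210, -206, -202, -198, -194, -190, -186, -182, -178, -174, -170, -166, -162, -158, -154, -150, -146, -142, -138, -134, -130, -126, -122, -118, -114, -110, -106, -102, -98, -94, -90, -86, -82]
34 230 230 230 230 231 231 231 230 230 231 230 230 230 210 157 131 113 135 156 158 138 163 159 168 163 166 162 168 166 166 163 165 158 161 162 165 160 177
38 230 230 230 230 230 230 230 231 231 230 231 230 229 230 230 160 111 133 189 149 140 158 158 159 158 157 158 158 157 158 158 158 158 158 157 160 197 230
42 230 230 230 230 230 230 230 231 231 230 230 230 230 229 229 230 114 207 226 194 150 158 157 158 158 159 157 157 159 158 156 158 157 158 158 190 230 230
46 158 156 159 180 225 229 231 231 230 230 230 230 230 230 230 229 175 200 226 187 156 157 157 158 159 157 158 158 157 158 158 158 157 159 177 231 230 230
50 158 157 152 148 132 152 155 167 190 226 228 230 230 230 230 229 225 186 226 173 159 157 157 158 158 157 158 158 158 157 158 157 157 194 230 230 229 230
54 157 163 157 152 150 132 154 157 156 159 162 156 156 171 200 217 228 143 132 154 159 1
[... 1733 characters left out ...]
 157 157 159 159 164 199 227 230 230 182 173 175 152 157 159 159 158 157 157 157 157 158 157 157 157 229 230 230 230 217
62 106 107 159 159 155 151 132 152 155 157 161 162 159 157 158 148 163 181 175 186 156 156 157 157 158 157 157 157 156 158 155 151 156 176 163 164 163 163
66 105 105 104 157 157 155 145 146 155 155 162 166 162 161 162 161 155 158 160 159 104 104 105 102 101 103 101 108 107 104 102 106 153 159 161 162 161 162
-200 2.2; -196 2.14; -192 2.07; -188 2.08; -184 2.1; -180 2.02; -176 2.08; -172 1.86; -168 1.44; -164 1.39; -160 1.03; -156 0.7; -152 1.51; -148 1.59; -144 1.85; -140 2.33; -136 2.57; -132 2.59; -128 2.6; -124 2.58; -120 2.59; -116 2.57; -112 2.54; -108 2.5; -104 2.11;
```

```bash
python3 - <<'E'
from h import *
go(.5107,.4037,.14,23)
E
```

```text
t 17.73 tcp [0.5004 0.3773 0.355 ] psi 64.9 | shift [ 0.0286 -0.0021  0.215 ] rot [0.0017 0.0014 0.7309] | q [ 0.49  0.12  1.55 -0.    1.47  0.92] F [-0.1  0.3  0.1] op 0.995
```

Request:
inch_along:
  segments: "0.0286 -0.0021 0.05 0 0 0.7309 1 | 0.0286 -0.0021 0.1 0 0 0.7309 1 | 0.0286 -0.0021 0.15 0 0 0.7309 1 | 0.0286 -0.0021 0.19 0 0 0.7309 1 | 0.0286 -0.0021 0.2 0 0 0.7309 1 | 0.0286 -0.0021 0.215 0 0 0.7309 1 | 0.0286 -0.0021 0.215 0 0 0.7309 1"
  squeeze: 45

```text
time: 18.6
eef_pos: [0.511, 0.4043, 0.1409]
tcp_rot: [0.98, 0.201, 0.0, 0.001]
contact_force: [0.7, 0.1, 0.3]
opening: 1.003
finger_force: 0.0
```

```bash
python3 - <<'E'
from h import *
go(.5107,.4037,.045,23)
E
```

```text
t 18.6 tcp [0.511  0.4043 0.1409] psi 23.2 | shift [-0.0006  0.0003  0.0959] rot [ 0.0019 -0.0005  0.0027] | q [ 0.51  0.32  1.71 -0.    1.11  1.68] F [0.7 0.1 0.3] op 1.003
```

Request:
inch_along:
  segments: "-0.0006 0 0.03 0 0 0 1 | -0.0006 0 0.06 0 0 0 1 | -0.0006 0 0.085 0 0 0 1 | -0.0006 0 0.096 0 0 0 1 | -0.0006 0 0.096 0 0 0 1"
  squeeze: 45

```text
time: 19.23
eef_pos: [0.5106, 0.4041, 0.045]
tcp_rot: [0.98, 0.2, 0.0, 0.001]
contact_force: [0.1, 0.2, 0.5]
opening: 0.998
finger_force: 0.0
```

Request:
inch_along:
  segments: "0 0 0 0 0 0 0 | 0 0 0 0 0 0 0 | 0 0 0 0 0 0 0 | 0 0 0 0 0 0 0 | 0 0 0 0 0 0 0"

```text
time: 19.85
eef_pos: [0.5117, 0.4045, 0.0468]
tcp_rot: [0.98, 0.2, 0.002, 0.0]
contact_force: [1.4, -1.9, 6.4]
opening: 0.722
finger_force: 49.5
```

```bash
python3 - <<'E'
from h import *
go(.5107,.4037,.045,23)
E
```

```text
t 19.85 tcp [0.5117 0.4045 0.0468] psi 23.1 | shift [-0.0013  0.0004  0.0018] rot [ 0.0018 -0.0038  0.0018] | q [ 0.51  0.44  1.75 -0.    0.95  1.68] F [ 1.4 -1.9  6.4] op 0.722
```

Request:
inch_along:
  segments: "0 0 -0.03 0 0 0 0 | 0 0 -0.07 0 0 0 0 | 0 0 -0.07 0 0 -0.17 0 | 0 0 -0.07 0 0 -0.35 0 | 0 0 -0.07 0 0 -0.53 0 | 0 0 -0.07 0 0 -0.71 0 | 0 0 -0.07 0 0 -0.89 0 | 0 0 -0.07 0 0 -1.07 0 | 0 0 -0.07 0 0 -1.25 0 | 0 0 -0.07 0 0 -1.43 0"

```text
time: 21.1
eef_pos: [0.5092, 0.4037, 0.1131]
tcp_rot: [0.606, 0.795, -0.002, 0.0]
contact_force: [-0.3, 0.3, -2.4]
opening: 0.725
finger_force: 50.2
```

Request:
inch_along:
  segments: "0 0 0 0 0 -0.18 0 | 0 0 0 0 0 -0.36 0 | 0 0 0 0 0 -0.54 0 | 0 0 0 0 0 -0.72 0 | 0 0 0 0 0 -0.9 0 | 0 0 0 0 0 -1.08 0 | 0 0 0 0 0 -1.26 0 | 0 0 0 0 0 -1.44 0 | 0 0 0 0 0 -1.62 0 | 0 0 0 0 0 -1.75 0"

```text
time: 22.35
eef_pos: [0.5091, 0.4037, 0.1131]
tcp_rot: [-0.221, 0.975, -0.001, -0.001]
contact_force: [-0.6, 0.2, -2.1]
opening: 0.72
finger_force: 50.2
```

```bash
python3 - <<'E'
from cup import *
go(.4985,.3875,.06,221.4)
# arrow and mat again, from the wrist and the fixed cameras
for n in ("wrist","scene","side"):
    c=cam(n);print(n);fityel(c,.4985,.3875)
    x,y={"wrist":(.4985,.3875),"scene":(.4985,.384),"side":(.496,.3885)}[n]
    a=rect(c,x,y,0,.12,2000).astype(int);g=a.max(2);g0=(np.arange(480)+.5)/2000-.12
    Y,X=np.meshgrid(-g0,-g0);rr=np.hypot(X,Y)
    nl,lab,st,ce=cv2.connectedComponentsWithStats(((g<55)&(rr>.058)&(rr<.11)).astype(np.uint8))
    for i in range(1,nl):
        if 700<st[i,4]<5000:
            u,v=X[lab==i],Y[lab==i];w=np.linalg.eigh(np.cov(u,v))[1][:,1]
            print(st[i,4],np.rad2deg(np.arctan2(v.mean(),u.mean())).round(1),"axis",np.rad2deg(np.arctan2(w[1],w[0])).round(1),rr[lab==i].max().round(3))
E
```

```text
t 22.35 tcp [0.5091 0.4037 0.1131] psi -154.4 | shift [ 0.0164 -0.0099  0.0531] rot [-0.0016 -0.0028 -0.2763] | q [ 0.52  0.35  1.73 -0.    1.07 -1.5 ] F [-0.6  0.2 -2.1] op 0.72
wrist
mat r 0.054 0.4985 0.3875 450 1116
mat r 0.055 0.4985 0.3875 455 1116
1038 -11.6 axis 178.5 0.11
scene
mat r 0.054 0.5 0.383 318 1108
mat r 0.055 0.4985 0.384 513 1108
2138 41.7 axis -138.1 0.098
2948 149.9 axis 163.3 0.11
side
mat r 0.054 0.495 0.3895 313 1145
mat r 0.055 0.496 0.3885 525 1145
2175 41.1 axis -138.7 0.099
```

Request:
inch_along:
  segments: "0.008 -0.005 0 0 0 -0.15 0 | 0.0164 -0.0099 0.01 0 0 -0.279 0 | 0.0164 -0.0099 0.03 0 0 -0.279 0 | 0.0164 -0.0099 0.05 0 0 -0.279 0 | 0.0164 -0.0099 0.055 0 0 -0.279 0 | 0.0164 -0.0099 0.055 0 0 -0.279 0"

```text
time: 23.25
eef_pos: [0.4993, 0.3879, 0.0585]
tcp_rot: [-0.352, 0.936, -0.001, -0.001]
contact_force: [-0.3, -0.6, -2.4]
opening: 0.723
finger_force: 50.2
```

```bash
python3 - <<'E'
from cup import *
go(.4985,.3875,.0468,221.6)
c=cam("wrist");fitcup(c,.4985,.3875)
E
```

```text
t 23.25 tcp [0.4993 0.3879 0.0585] psi -138.8 | shift [0.0009 0.0002 0.0117] rot [-0.0015 -0.002  -0.0061] | q [ 0.5   0.38  1.79 -0.    0.97 -1.79] F [-0.3 -0.6 -2.4] op 0.723
cup [0.5068 0.3906] 2.19 yaw [-40. 128. -38. 122. 120.] [1.99 2.   2.04 2.08 2.09]
```

Request:
inch_along:
  segments: "0.0009 0 0.006 0 0 -0.006 0 | 0.0009 0 0.010 0 0 -0.006 0 | 0.0009 0 0.012 0 0 -0.006 0 | 0.0009 0 0.0135 0 0 -0.006 0 | 0.0009 0 0.0135 0 0 -0.006 0"

```text
time: 23.92
eef_pos: [0.4992, 0.3876, 0.0467]
tcp_rot: [-0.355, 0.935, -0.001, 0.0]
contact_force: [-1.8, -1.0, 1.2]
opening: 0.727
finger_force: 50.4
```

```bash
python3 - <<'E'
from h import *
go(.4985,.3875,.0468,221.6)
E
```

```text
t 23.93 tcp [0.4992 0.3876 0.0467] psi -138.4 | shift [ 0.0006  0.0004 -0.0001] rot [-0.002  -0.      0.0005] | q [ 0.5   0.4   1.8  -0.    0.94 -1.8 ] F [-1.8 -1.   1.2] op 0.727
```

Request:
inch_along:
  segments: "0 0 0 0 0 0 0.85 | 0 0 0 0 0 0 1 | 0 0 0 0 0 0 1 | 0 0 -0.03 0 0 0 1 | 0 0 -0.09 0 0 0 1 | 0 0 -0.15 0 0 0 1 | 0 0 -0.21 0 0 0 1 | 0 0 -0.27 0 0 0 1 | 0 0 -0.31 0 0 0 1 | 0 0 -0.31 0 0 0 1"

```text
time: 25.18
eef_pos: [0.5, 0.3887, 0.3618]
tcp_rot: [-0.355, 0.935, -0.0, 0.005]
contact_force: [0.4, 0.2, -1.4]
opening: 0.998
finger_force: 0.0
```

```bash
python3 - <<'E'
from cup import *
for n,x,y in (("wrist",.4985,.3875),("scene",.50,.384),("side",.495,.389)):
    c=cam(n);print(n);fitcup(c,x,y);fityel(c,x,y)
    D=dt(c).astype(np.float32)
go(.53,-.12,.36,-14)
# others vs. start, in the fixed cameras
S=cam("scene")
for nm,z,x,y in (("panbar",.116,.469,-.126),):
    a=rect(S,x,y,z,.12,2000);h=hsv(a);m=(((h[...,0]<6)|(h[...,0]>174))&(h[...,1]>150)&(h[...,2]>60)).astype(np.uint8)
    for k in cv2.findContours(m,0,2)[0]:
        if cv2.contourArea(k)>800:
            (u,v),wh,an=cv2.minAreaRect(k);print(nm,round(x-(v/2000-.12),4),round(y-(u/2000-.12),4),np.array(wh)/2,an)
o=cv2.imread("pics/scene0.png")[:,:,::-1].astype(int);d=abs(S["pixels"].astype(int)-o).max(2)>40
n,l,st,ce=cv2.connectedComponentsWithStats(cv2.morphologyEx(d.astype(np.uint8),cv2.MORPH_OPEN,np.ones((2,2))))
print([(*map(int,st[i]),) for i in range(1,n) if st[i,4]>12])
E
```

```text
wrist
cup [0.5006 0.3888] 0.76 yaw [40. 42. 44. 38. 54.] [0.74 0.82 1.06 1.1  1.16]
mat r 0.054 0.498 0.387 596 709
mat r 0.055 0.498 0.388 332 709
scene
cup [0.5032 0.3843] 0.23 yaw [46. 44. 42. 40. 48.] [0.38 0.39 0.4  0.41 0.41]
mat r 0.054 0.4995 0.383 311 833
mat r 0.055 0.4985 0.384 412 833
side
cup [0.4976 0.3909] 0.2 yaw [36. 38. 44. 40. 42.] [0.51 0.51 0.57 0.57 0.6 ]
mat r 0.054 0.4945 0.3895 299 938
mat r 0.055 0.496 0.3885 442 938
t 25.32 tcp [0.4981 0.3876 0.3539] psi -138.4 | shift [ 0.3134 -0.4006 -0.0045] rot [ 0.0031 -0.0034 -2.1706] | q [ 0.5   0.13  1.54 -0.    1.48 -1.8 ] F [-0.   0.  -0.2] op 1.001
panbar 0.4472 -0.1164 [ 23.98837852 127.78038025] 20.29176902770996
panbar 0.5667 -0.1599 [67.24514771 21.53116417] 56.904266357421875
panbar 0.5651 -0.0913 [22.07838821 68.1661377 ] 30.225448608398438
[(35, 0, 51, 28, 684), (215, 0, 57, 46, 1159), (275, 0, 35, 45, 1029), (371, 0, 98, 51, 2185), (12, 12, 16, 9, 40), (25, 16, 14, 17, 155), (0, 21, 10, 6, 21), (0, 31, 32, 21, 210), (212, 36, 17, 42, 397), (395, 48, 49, 66, 1293), (254, 51, 35, 47, 1048), (417, 51, 7, 5, 19), (160, 62, 33, 32, 407), (198, 65, 9, 4, 28), (80, 68, 139, 56, 3258), (249, 74, 6, 5, 18), (31, 76, 9, 11, 55), (22, 81, 8, 4, 20), (6, 82, 26, 48, 416), (26, 87, 18, 18, 128), (46, 86, 8, 5, 21), (41, 101, 5, 6, 14), (59, 109, 6, 9, 20), (223, 115, 97, 80, 2918), (0, 125, 46, 49, 925), (194, 155, 47, 55, 1332), (0, 158, 4, 6, 18), (376, 163, 14, 13, 116), (387, 165, 14, 14, 100), (92, 168, 61, 64, 2115), (372, 173, 6, 12, 47), (390, 181, 9, 10, 57), (249, 197, 17, 19, 139), (258, 211, 32, 27, 514), (240, 226, 29, 24, 383), (269, 239, 7, 12, 51)]
```

```bash
python3 -c "
from plant import ctrl, eyes, get_state
print(ctrl.sign_off())"
```

```text
the job is handed in; nothing more can be done
None
```

The job is handed in at about 25 s: pan, cereal container and cup were set down in that order on the red, blue and yellow discs, upright and turned along the arrows. By the wrist camera they are about 3 mm, 4 mm and 2 mm off centre. I left those offsets uncorrected and saw no sign of bystanders moving, though a shadow change kept me from fully checking the salt can.

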